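# Set the label dater's wheel by clicks and stamp

### The arm

A 6-joint arm with a two-finger parallel gripper is mounted at the origin on the work surface. World frame = base frame: x ahead of the robot, y to its left, z up, the work surface at z = 0. Lengths are in m, angles in degrees, forces in N, time in s.
With the tool pointing down it reaches from about 0.3 to 0.75 m from the base axis. Payload 8.5 kg.
Tool frame: the origin (TCP) lies on the centre line of the jaws, within the pads' length; the fingertips stand 17 mm ahead of it and the grasp point (between the pads) lies 2 mm behind it (env.tip_extent is the distance from the TCP to the fingertips, in m); z points along the fingers, y is the direction in which the jaws open and shut (so a half turn about z gives the same grasp; the last joint's range is limited). The gripper opens to 85 mm and grips with 20 to 120 N. Pads are 22 mm wide; open, the fingers measure 114 mm over their backs; the gripper's body (76 mm by 85 mm) begins 54 mm behind the grasp point. The pads swing forward as they close: fully open they stand 13 mm farther back than shut.
Start: joints at [53.784, 21.807, 74.336, -0, 83.858, -12.336], TCP at [0.223, 0.503, 0.219] pointing down, gripper open.
Joint ranges: [-178.18, 178.18], [-50.72, 133.34], [12.68, 142.11], [-81.47, 261.47], [9.98, 163.14], [-165.26, 165.26]. Speed limits (degrees/s): [136.94, 136.94, 180, 180, 180, 180].

### API

Orientations are given as a 3x3 rotation matrix whose columns are the frame's x, y, z axes.
In Python, from rig import telemetry, get_image, camera_params, close_job, env gives the robot as it stands.
- The arm moves only by the tool apply_moves, never from a script. Its argument "motion" is a list of rows, each an object of numbers: "tx", "ty", "tz": the shift along the tool's x, y, z in cm; "turn": the turn about the tool's z in degrees; "jaw": the gripper's target within -1 to 1 (fully open at 1, half-way at 0, shut at -1). In form: [{"tx": .., "ty": .., "tz": .., "turn": .., "jaw": ..}, ...]. A call has 1 to 5 rows; each row is the pose to reach, as a shift and turn from the pose measured when the call began, along the tool's axes at that moment; what a row does not reach only later rows make up. A row lasts 1/12 s, in which the tool goes at most 41.7 mm and 7.16 degrees, less where a joint would pass 70% of its speed; a pose out of reach is approached as far as the arm can. A call with a gripper value outside its range is refused whole. The fingers move at their own pace and stop on an object; "squeeze" is the grip in N (left out, the last holds). Time passes only in rows, so rows that repeat a pose let the fingers close. It gives the time, the measured TCP pose, the force and the opening at its end, in the units of the state.
- telemetry.observe(): the state, without advancing time (a new reading comes with each control period).
- get_image(name): name is "side" or "top"; returns (picture, depth): 480x640x3 uint8, red, green, blue; 480x640 float32, m along the optical axis (not along the pixel's ray), 0 where there is no reading.
- camera_params(name): a dict with "fx", "fy", "cx", "cy" (pixels), "rvec" (rotation vector, rad) and "tvec" (3), from world to camera coordinates, as OpenCV has them. Camera axes: x right, y down, z forward; pixel columns grow to the right and rows downward; lengths in m; the calibration is good to about 2 mm. A picture is of the moment at which its call begins. camera_params takes no time and is no camera call.
- close_job(): hands the job in, once; it reports no verdict.
The state is a dict: "time_s": time; "q": joint angles; "qvel": joint speeds; "joint_efforts": joint torques, N m; "position": TCP position; "tool_rot": TCP orientation; "ft_force": force on the tool from outside, world axes, zero at the start; "wrist_torque": the same for the moment, N m; "grip_width": finger opening in m.
Only numpy, scipy, OpenCV 4.12 (cv2) and the standard library are available. Lean on these libraries where they do the work, as an engineer would, in place of code of your own. Each camera call takes 0.05 s, during which the arm holds its last target. There are 200 camera calls.

### The job

Set the blue label dater on the pharmacy bench: with a fingertip, flick the edge of its six-lobed wheel clockwise (seen from above), click by click, until the red lobe rests at the yellow pointer, and do not click past it. Then press the black plunger on top all the way down and let it come back up. Do not grip or force the wheel, do not press the plunger before the wheel is set, and leave everything else on the bench where it stands.

Things in the scene. Friction and masses are not known exactly. Their poses are not given: they have to be found in the camera images.
- dater: Bench label dater, fixed to the table. Origin on the wheel's vertical axis at table height; +x runs from the wheel to the blue stamp head, +y to the left of that. Steel base plate 10 mm thick, x = -26 to 126 mm, y = -42 to 42 mm. Blue stamp head x = 46 to 126 mm, same width, top 55 mm above the table; the plunger stands on it.
- wheel (a joint): Wheel angle in rad, growing clockwise seen from above. 0 = red lobe at the pointer; one click = 1.047. A sprung roller holds it at each whole click: pushed over half a click it snaps on to the next once the finger lets it, pushed less it falls back. Starts 2, 3 or 4 clicks short of 0 (may settle in the first half second). Stops at -4.9 and +1.7. Takes 3 to 5 N at a lobe.
- wheel_centre (a point): On the wheel's axis, 40 mm above the table; fixed, axes as the dater's. Wheel: white disc, radius 28 mm, 32 to 44 mm above the table, with six evenly spaced upright round lobes, each 10 mm across, centred 35 mm from the axis (80 mm over all), 30 to 50 mm above the table, 25 mm clear between neighbours. At every click one lobe points along the dater's -x and one along +x.
- wheel_edge (a point): Fixed point at the outer rim of the wheel's free edge, 40 mm from the axis along the dater's -x, 40 mm above the table. The wheel overhangs the base plate here (only table below) and is flicked towards the dater's +y, which is clockwise.
- red_lobe (a point): Centre of the one red lobe (the others are grey), 40 mm above the table, 35 mm from the wheel's axis. At the pointer when it lies in the dater's +x direction from the axis.
- pointer (a point): Tip of the fixed yellow pointer on the front edge of the blue stamp head's top, 39 mm from the wheel's axis along the dater's +x, 56 mm above the table.
- plunger (a joint): Travel of the plunger in m: 0 = up, 0.008 = fully down. A spring returns it; about 2 N starts it and 6 N takes it fully down.
- plunger_top (a point): Centre of the top face of the black round plunger, 34 mm across, on a 50 mm dark collar on the stamp head, 92 mm from the wheel's axis along the dater's +x; 78 mm above the table when up. Pressed straight down.
- tray: Loose green pill-counting tray, 150 x 110 x 22 mm, origin at the centre of its underside. Leave alone.
- jar: Loose white ointment jar with red lid, 52 mm across, 45 mm high, origin at its underside. Leave alone.
- vial_a: Loose amber vial with white cap, 28 mm across, 60 mm high, origin at its underside. Leave alone.
- vial_b: Loose amber vial with blue cap, 28 mm across, 60 mm high, origin at its underside. Leave alone.
- pill_bottle: Loose orange pill bottle, 54 mm across, 95 mm high, origin at its underside. Leave alone.
- spatula: Loose spatula 200 mm long lying on the table, origin at its underside. Leave alone.
- stock_bottle: Loose white stock bottle, 64 mm across, 120 mm high, origin at its underside. Leave alone.

How it is judged:
By the outcome, as a careful person would: the job done as asked, in the order asked, and still so for the second after the job is handed in, with the robot touching nothing.
It also fails if it takes over 51 s, if anything falls off the work surface, if the arm or the gripper's body presses on something with over 40 N, if the wrist force passes 120 N, or if a joint passes its speed limit or range.

## Working session

There is one attempt and no reset: what is moved stays moved. The work goes in short steps, Python scripts to look and compute and a tool call to move; the robot and the scene stay as the last step left them, time stands still between calls to the robot, and variables do not carry over. Pictures are saved under pics/ and viewed, about 8 in all and at most 12, crops included, and the job is handed in when it is done.

Besides the shell and the picture viewer there is one more tool, called after "Emit:" by a JSON object that holds its "op" and its "data", one argument or row to a line. apply_moves: Moves the arm, as the interface text tells. Its arguments: {"type":"object","properties":{"motion":{"type":"array"},"squeeze":{"type":"number"}},"required":["motion"]}

```bash
mkdir -p pics && cat > h.py <<'E'
import numpy as np, cv2
from rig import telemetry, get_image, camera_params, close_job, env
def cloud(name):
    im,d=get_image(name); p=camera_params(name)
    R=cv2.Rodrigues(np.array(p["rvec"],float))[0]; t=np.array(p["tvec"],float).ravel()
    v,u=np.mgrid[:480,:640]
    c=np.stack([(u-p["cx"])/p["fx"]*d,(v-p["cy"])/p["fy"]*d,d],-1)
    return im,d,(c-t)@R
def save(im,f): cv2.imwrite("pics/"+f,im[...,::-1])
E
python3 - <<'E'
from h import *
s=telemetry.observe();print(s)
for n in("top","side"):
    im,d,w=cloud(n);save(im,n+"1.png");np.savez(n+"1.npz",im=im,d=d,w=w)
    R=cv2.Rodrigues(np.array(camera_params(n)["rvec"],float))[0];print(n,-R.T@np.array(camera_params(n)["tvec"]).ravel())
E
```

```text
{'time_s': 0.0, 'q': array([ 5.37842419e+01,  2.18409327e+01,  7.43847311e+01, -3.24347269e-04,
        8.38599016e+01, -1.23377008e+01]), 'qvel': array([ 0.04089735, -0.02475996,  0.02487629, -0.11878167, -0.06950507,
        0.06599235]), 'joint_efforts': array([-3.94280971e-03, -4.48456013e+01, -2.31277907e+01, -3.34444185e-04,
        4.76385903e-03, -3.48248555e-06]), 'position': array([0.22246255, 0.5026522 , 0.21801248]), 'tool_rot': array([[-9.14409156e-01,  4.04790224e-01, -8.77800098e-04],
       [ 4.04791055e-01,  9.14408411e-01, -1.20819627e-03],
       [ 3.13601754e-04, -1.46011136e-03, -9.99998885e-01]]), 'ft_force': array([ 0.19490797, -1.24667331, -0.54006622]), 'wrist_torque': array([ 0.02789887, -0.02808599,  0.00883755]), 'grip_width': 0.08544877528832537}
top [4.87383297e-01 1.41679418e-03 1.54840285e+00]
side [0.2496508  0.55460324 0.85256305]
```

View pics/top1.png

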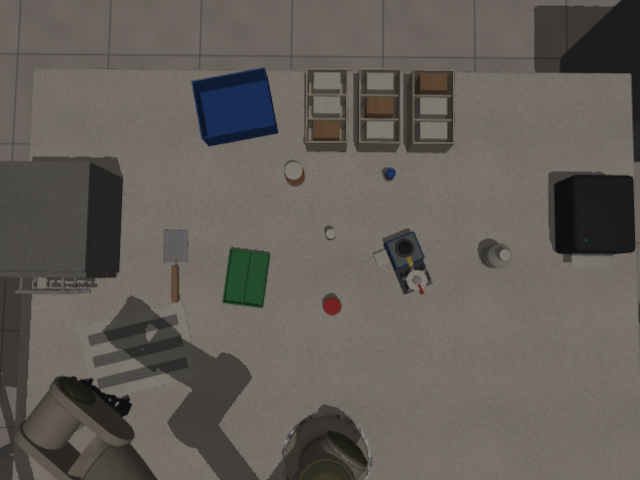

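View pics/side1.png

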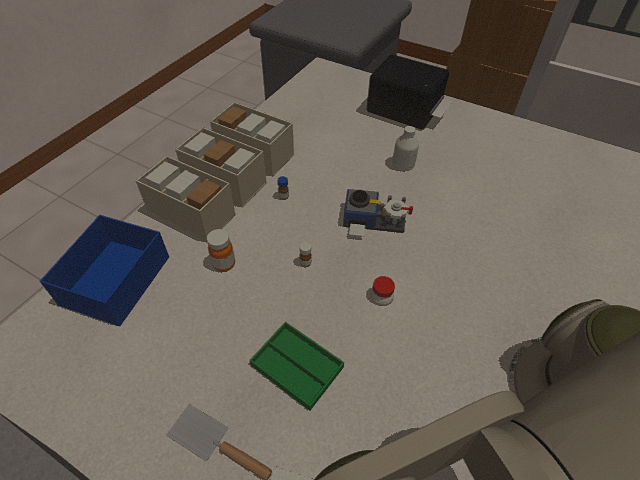

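The top view shows the dater with its plunger at (405,246) and wheel at about (417,281). The red lobe is near (420,290), away from the pointer. Next I'll measure these.

```bash
python3 - <<'E'
from h import *
for n,(a,b,c,e) in {"top":(220,300,365,445),"side":(180,245,335,420)}.items():
    z=np.load(n+"1.npz");im=z["im"];w=z["w"]
    hsv=cv2.cvtColor(im,cv2.COLOR_RGB2HSV).astype(int);H,S,V=np.moveaxis(hsv,-1,0)
    roi=np.zeros(H.shape,bool);roi[a:b,c:e]=1
    Z=w[...,2]
    for nm,m in dict(red=((H<8)|(H>172))&(S>150)&(V>60),yel=(H>15)&(H<35)&(S>150)&(V>80),blue=(H>100)&(H<125)&(S>100)&(Z>.045),plung=(Z>.07)&(Z<.085),white=(Z>.036)&(Z<.053)&(S<50)).items():
        m=m&roi;print(n,nm,m.sum(),w[m].mean(0).round(4),[q.mean().round(1) for q in np.nonzero(m)[::-1]])
    if n=="top":
        m=roi&(Z>.004)&(Z<.1); print(cv2.minAreaRect((w[m][:,:2]*1000).astype(np.float32)))
        m=roi&(Z>.045)&(H>100)&(H<125)&(S>60);print(m.sum(),cv2.minAreaRect((w[m][:,:2]*1000).astype(np.float32)))
    k=np.kron
    crop=cv2.resize(im[a:b,c:e],None,fx=5,fy=5,interpolation=cv2.INTER_CUBIC);globals()[n]=crop
h=max(top.shape[0],side.shape[0]);pad=lambda x:np.pad(x,((0,h-x.shape[0]),(0,0),(0,0)))
save(np.hstack([pad(top),pad(side)])[:, :800] if False else cv2.resize(np.hstack([pad(top),pad(side)]),(800,int(800*h/(top.shape[1]+side.shape[1])))),"crop1.png")
E
```

```text
top red 17 [ 0.4586 -0.2472  0.0481] [np.float64(420.7), np.float64(289.4)]
top yel 31 [ 0.5342 -0.2157  0.0585] [np.float64(409.5), np.float64(260.7)]
top blue 127 [ 0.5601 -0.1877  0.064 ] [np.float64(399.2), np.float64(250.9)]
top plung 141 [ 0.5694 -0.2003  0.0771] [np.float64(404.6), np.float64(247.1)]
top white 472 [ 0.5032 -0.2273  0.0462] [np.float64(413.1), np.float64(272.5)]
((539.650634765625, -210.1193084716797), (217.59190368652344, 219.14341735839844), 0.6782089471817017)
185 ((529.9201049804688, -121.44587707519531), (77.83018493652344, 259.586669921875), 22.46334457397461)
side red 38 [ 0.4499 -0.2261  0.0664] [np.float64(408.2), np.float64(208.8)]
side yel 38 [ 0.534  -0.2151  0.0586] [np.float64(374.2), np.float64(201.2)]
side blue 113 [ 0.5519 -0.1821  0.0529] [np.float64(361.4), np.float64(208.5)]
side plung 129 [ 0.5672 -0.1983  0.0767] [np.float64(359.6), np.float64(195.1)]
side white 419 [ 0.4907 -0.2296  0.0453] [np.float64(392.2), np.float64(207.9)]
```

View pics/crop1.png

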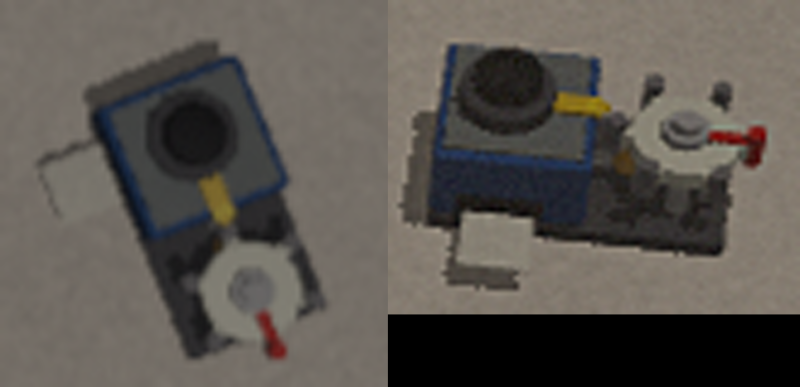

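The crops show the red lobe pointing along the dater's -x, opposite the yellow pointer, so the wheel is 3 clicks short. Next is a pose fit from the known heights.

```bash
python3 - <<'E'
from h import *
from scipy.optimize import least_squares
print(env.tip_extent)
for n,(a,b,c,e) in {"top":(225,300,375,445),"side":(180,245,335,420)}.items():
    z=np.load(n+"1.npz");im=z["im"];w=z["w"];Z=w[...,2]
    roi=np.zeros(Z.shape,bool);roi[a:b,c:e]=1
    S=cv2.cvtColor(im,cv2.COLOR_RGB2HSV)[...,1];V=im.max(-1)
    def circ(P):
        (x,y),r=cv2.minEnclosingCircle((P*1000).astype(np.float32));return np.round((x,y,r),1)
    P=w[roi&(Z>.074)&(Z<.084)][:,:2];pl=np.median(P,0);print(n,"plunger",len(P),P.mean(0).round(4),circ(P))
    m=roi&(Z>.0405)&(Z<.0475)&(np.hypot(w[...,0]-.484,w[...,1]+.2355)<.045)&(V>95)&(S<60)
    P=w[m][:,:2];print("disc",len(P),P.mean(0).round(4),circ(P))
    m=roi&(Z>.051)&(Z<.0595)&(w[...,0]>.51)
    P=w[m][:,:2];r=cv2.minAreaRect((P*1000).astype(np.float32));print("head",len(P),r)
    m=roi&(Z>.006)&(Z<.014)
    P=w[m][:,:2];print("base",len(P),cv2.minAreaRect((P*1000).astype(np.float32)))
E
```

```text
0.017
top plunger 110 [ 0.57   -0.1998] [ 570.6 -200.    17.3]
disc 186 [ 0.4859 -0.2361] [ 485.8 -237.6   28.7]
head 497 ((549.2552490234375, -208.78009033203125), (111.75446319580078, 83.6244888305664), 22.441036224365234)
base 435 ((532.8644409179688, -223.30667114257812), (203.26364135742188, 190.6107940673828), 0.8107367753982544)
side plunger 112 [ 0.568  -0.1994] [ 567.5 -200.4   17.3]
disc 195 [ 0.4854 -0.2355] [ 488.7 -235.9   32.7]
head 503 ((549.2827758789062, -208.77276611328125), (110.12416076660156, 86.48797607421875), 23.34526824951172)
base 376 ((528.733154296875, -206.197998046875), (154.7268524169922, 96.69063568115234), 37.10185623168945)
```

Emit:
{"op": "apply_moves", "data": {
  "motion": [
    {"tx": 0, "ty": 0, "tz": 0, "turn": 7, "jaw": -1},
    {"tx": 0, "ty": 0, "tz": 0, "turn": 14, "jaw": -1},
    {"tx": 0, "ty": 0, "tz": 0, "turn": 21, "jaw": -1},
    {"tx": 0, "ty": 0, "tz": 0, "turn": 28, "jaw": -1},
    {"tx": 0, "ty": 0, "tz": 0, "turn": 35, "jaw": -1}
  ],
  "squeeze": 20
}}

```text
time_s: 0.52
position: [0.2224, 0.5025, 0.2177]
tool_rot: [[-0.512, 0.859, -0.001], [0.859, 0.512, -0.002], [-0.001, -0.002, -1.0]]
ft_force: [0.8, -0.2, -0.6]
grip_width: 0.0255
```

Emit:
{"op": "apply_moves", "data": {
  "motion": [
    {"tx": -80.7, "ty": -20.4, "tz": 0, "turn": 0, "jaw": -1},
    {"tx": -80.7, "ty": -20.4, "tz": 0, "turn": 0, "jaw": -1},
    {"tx": -80.7, "ty": -20.4, "tz": 0, "turn": 0, "jaw": -1},
    {"tx": -80.7, "ty": -20.4, "tz": 0, "turn": 0, "jaw": -1},
    {"tx": -80.7, "ty": -20.4, "tz": 0, "turn": 0, "jaw": -1}
  ]
}}

```text
time_s: 0.93
position: [0.2817, 0.3012, 0.218]
tool_rot: [[-0.512, 0.859, -0.002], [0.859, 0.512, -0.002], [-0.001, -0.003, -1.0]]
ft_force: [1.5, 0.1, 0.3]
grip_width: 0.0001
```

Emit:
{"op": "apply_moves", "data": {
  "motion": [
    {"tx": -60, "ty": -15.2, "tz": 0, "turn": 0, "jaw": -1},
    {"tx": -60, "ty": -15.2, "tz": 0, "turn": 0, "jaw": -1},
    {"tx": -60, "ty": -15.2, "tz": 0, "turn": 0, "jaw": -1},
    {"tx": -60, "ty": -15.2, "tz": 0, "turn": 0, "jaw": -1},
    {"tx": -60, "ty": -15.2, "tz": 0, "turn": 0, "jaw": -1}
  ]
}}

```text
time_s: 1.35
position: [0.341, 0.1014, 0.2185]
tool_rot: [[-0.513, 0.859, -0.001], [0.859, 0.513, -0.002], [-0.001, -0.002, -1.0]]
ft_force: [1.9, 1.3, -1.2]
grip_width: -0.0001
```

Emit:
{"op": "apply_moves", "data": {
  "motion": [
    {"tx": -40, "ty": -10.1, "tz": 0, "turn": 0, "jaw": -1},
    {"tx": -40, "ty": -10.1, "tz": 0, "turn": 0, "jaw": -1},
    {"tx": -40, "ty": -10.1, "tz": 0, "turn": 0, "jaw": -1},
    {"tx": -40, "ty": -10.1, "tz": 0, "turn": 0, "jaw": -1},
    {"tx": -40, "ty": -10.1, "tz": 0, "turn": 0, "jaw": -1}
  ]
}}

```text
time_s: 1.77
position: [0.4004, -0.0986, 0.2187]
tool_rot: [[-0.512, 0.859, -0.002], [0.859, 0.512, -0.002], [-0.001, -0.002, -1.0]]
ft_force: [2.0, 1.2, -0.2]
grip_width: 0.0
```

Emit:
{"op": "apply_moves", "data": {
  "motion": [
    {"tx": -20, "ty": -4.9, "tz": 5.0, "turn": 7.8, "jaw": -1},
    {"tx": -20, "ty": -4.9, "tz": 5.0, "turn": 7.8, "jaw": -1},
    {"tx": -20, "ty": -4.9, "tz": 5.0, "turn": 7.8, "jaw": -1},
    {"tx": -20, "ty": -4.9, "tz": 5.0, "turn": 7.8, "jaw": -1},
    {"tx": -20, "ty": -4.9, "tz": 5.0, "turn": 7.8, "jaw": -1}
  ]
}}

```text
time_s: 2.18
position: [0.4592, -0.2924, 0.1694]
tool_rot: [[-0.39, 0.921, -0.002], [0.921, 0.39, -0.001], [-0.0, -0.002, -1.0]]
ft_force: [0.9, 0.5, 0.2]
grip_width: -0.0001
```

Emit:
{"op": "apply_moves", "data": {
  "motion": [
    {"tx": 0, "ty": 0, "tz": 0, "turn": 0, "jaw": -1}
  ]
}}

```text
time_s: 2.27
position: [0.4595, -0.2977, 0.1665]
tool_rot: [[-0.387, 0.922, -0.004], [0.922, 0.387, -0.001], [0.001, -0.004, -1.0]]
ft_force: [-0.5, 0.8, 0.1]
grip_width: -0.0
```

```bash
python3 - <<'E'
from h import *
s=telemetry.observe();p=s["position"];R=s["tool_rot"];print(s["time_s"],p,R.round(4).tolist(),s["ft_force"].round(1))
im,d,w=cloud("side");np.savez("side2.npz",im=im,d=d,w=w)
im2,d2,w2=cloud("top")
t=(w-p)@R
for lo,hi in((-.03,-.02),(-.02,-.01),(-.01,0),(0,.008),(.008,.017)):
    m=(d>0)&(t[...,2]>lo)&(t[...,2]<hi)&(abs(t[...,0])<.05)&(abs(t[...,1])<.06)
    q=t[m]; print(lo,m.sum(),np.percentile(q[:,0],[1,5,50,95,99]).round(4),np.percentile(q[:,1],[1,5,50,95,99]).round(4)) if m.sum() else 0
m=(abs(t)<.09).all(-1)&(d>0);v,u=np.nonzero(m);print(u.min(),u.max(),v.min(),v.max())
a=cv2.resize(im[120:250,320:450],(400,400),interpolation=cv2.INTER_CUBIC);b=cv2.resize(im2[200:330,360:490],(400,400),interpolation=cv2.INTER_CUBIC)
save(np.hstack([a,b]),"c2.png")
E
```

```text
2.2667 [ 0.45954115 -0.29774976  0.16653007] [[-0.3866, 0.9222, -0.0039], [0.9222, 0.3866, -0.0006], [0.0009, -0.0038, -1.0]] [-0.5  0.8  0.1]
-0.03 40 [0.0038 0.0041 0.0086 0.0122 0.0122] [-0.0129 -0.0113  0.0021  0.0124  0.0133]
-0.02 16 [0.0027 0.0033 0.009  0.0116 0.012 ] [-0.0103 -0.0092  0.0009  0.0074  0.0089]
407 456 123 155
```

View pics/c2.png

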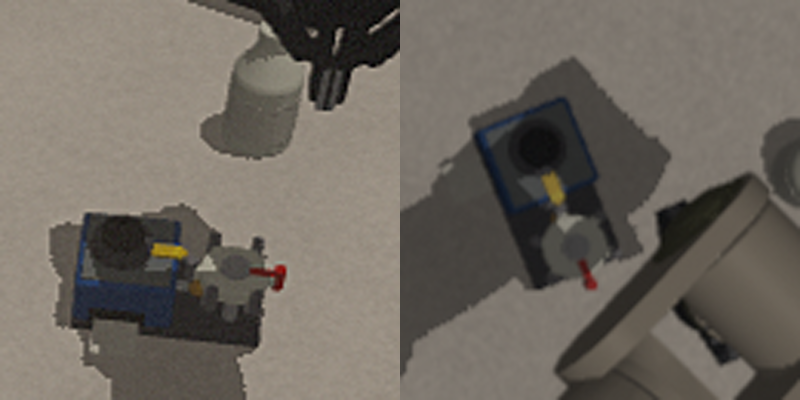

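```bash
python3 - <<'E'
from h import *
s=telemetry.observe();p=s["position"];R=s["tool_rot"];print(s["time_s"],p)
im,d,w=cloud("side");c=camera_params("side")
K=np.array([[c["fx"],0,c["cx"]],[0,c["fy"],c["cy"]],[0,0,1]])
for y in(-.014,0,.014):
  for z in(-.03,-.01,0,.017):
    print(y,z,cv2.projectPoints((p+R@[.011,y,z])[None],np.array(c["rvec"],float),np.array(c["tvec"],float),K,None)[0].ravel().round(1))
t=(w-p)@R
for v in range(136,168,2): print(v,[(im[v,u].max(),*(t[v,u]*1000).round().astype(int)) for u in range(418,440,4)])
E
```

```text
2.3667 [ 0.45874115 -0.29319915  0.1680769 ]
-0.014 -0.03 [432.2 151.7]
-0.014 -0.01 [430.5 158.8]
-0.014 0 [429.6 162.2]
-0.014 0.017 [428.2 167.9]
0 -0.03 [425.9 151.2]
0 -0.01 [424.2 158.2]
0 0 [423.4 161.7]
0 0.017 [422.1 167.4]
0.014 -0.03 [419.5 150.7]
0.014 -0.01 [418.  157.7]
0.014 0 [417.3 161.1]
0.014 0.017 [416.  166.9]
136 [(np.uint8(29), np.int64(10), np.int64(24), np.int64(-68)), (np.uint8(33), np.int64(9), np.int64(15), np.int64(-69)), (np.uint8(26), np.int64(12), np.int64(7), np.int64(-71)), (np.uint8(28), np.int64(-3), np.int64(-4), np.int64(-62)), (np.uint8(28), np.int64(11), np.int64(-10), np.int64(-72)), (np.uint8(32), np.int64(2), np.int64(-20), np.int64(-67))]
138 [(np.uint8(32), np.int64(11), np.int64(23), np.int64(-63)), (np.uint8(35), np.int64(12), np.int64(15), np.int64(-65)), (np.uint8(22), np.int64(11), np.int64(6), np.int64(-66)), (np.uint8(26), np.int64(10), np.int64(-3), np.int64(-65)), (np.uint8(29), np.int64(14), np.int64(-10), np.int64(-69)), (np.uint8(33), np.int64(9), np.int64(-20), np.int64(-66))]
140 [(np.uint8(85), np.int64(-298), np.int64(-18),
[... 4470 characters left out ...]
), (np.uint8(149), np.int64(-190), np.int64(-29), np.int64(170)), (np.uint8(148), np.int64(-190), np.int64(-40), np.int64(169)), (np.uint8(148), np.int64(-194), np.int64(-52), np.int64(171)), (np.uint8(145), np.int64(-191), np.int64(-62), np.int64(167)), (np.uint8(148), np.int64(-197), np.int64(-74), np.int64(170))]
166 [(np.uint8(146), np.int64(-179), np.int64(-18), np.int64(170)), (np.uint8(151), np.int64(-177), np.int64(-28), np.int64(166)), (np.uint8(149), np.int64(-178), np.int64(-40), np.int64(166)), (np.uint8(148), np.int64(-181), np.int64(-51), np.int64(167)), (np.uint8(145), np.int64(-184), np.int64(-62), np.int64(168)), (np.uint8(149), np.int64(-184), np.int64(-73), np.int64(167))]
```

Emit:
{"op": "apply_moves", "data": {
  "motion": [
    {"tx": -0.6, "ty": 0.2, "tz": 3.5, "turn": 0, "jaw": -1},
    {"tx": -0.6, "ty": 0.2, "tz": 7, "turn": 0, "jaw": -1},
    {"tx": -0.6, "ty": 0.2, "tz": 10.5, "turn": 0, "jaw": -1},
    {"tx": -0.6, "ty": 0.2, "tz": 13, "turn": 0, "jaw": -1},
    {"tx": -0.6, "ty": 0.2, "tz": 13.3, "turn": 0, "jaw": -1}
  ]
}}

```text
time_s: 2.83
position: [0.4609, -0.2937, 0.0327]
tool_rot: [[-0.391, 0.92, -0.008], [0.92, 0.391, 0.005], [0.008, -0.006, -1.0]]
ft_force: [-0.4, 1.4, -0.4]
grip_width: 0.0001
```

Emit:
{"op": "apply_moves", "data": {
  "motion": [
    {"tx": 0, "ty": 0, "tz": 0, "turn": 0, "jaw": -1},
    {"tx": 0, "ty": 0, "tz": 0, "turn": 0, "jaw": -1}
  ]
}}

```text
time_s: 3.0
position: [0.4612, -0.2931, 0.0341]
tool_rot: [[-0.392, 0.92, -0.007], [0.92, 0.392, 0.005], [0.007, -0.005, -1.0]]
ft_force: [-0.6, 0.3, 0.6]
grip_width: -0.0004
```

```bash
cat > look.py <<'E'
from h import *
import sys
W=np.array([.485,-.236,0]);th=np.radians(23);D=np.array([[np.cos(th),-np.sin(th),0],[np.sin(th),np.cos(th),0],[0,0,1]])
s=telemetry.observe();p=s["position"];R=s["tool_rot"]
print(round(s["time_s"],2),"dater-frame TCP mm",((p-W)@D*1000).round(1),"yaw y",np.degrees(np.arctan2(R[1,1],R[0,1])).round(2),"F",(s["ft_force"]@D).round(1))
im,d,w=cloud("side");im2,d2,w2=cloud("top")
for n,i,q in(("side",im,w),("top",im2,w2)):
    H,S,V=np.moveaxis(cv2.cvtColor(i,cv2.COLOR_RGB2HSV).astype(int),-1,0);g=(q-W)@D*1000
    m=((H<8)|(H>172))&(S>150)&(V>50)&(abs(g[...,:2]).max(-1)<80)
    if m.sum(): print(n,"red",m.sum(),np.median(g[m],0).round(1))
g=(w-W)@D*1000
m=(d>0)&(w[...,2]>.005)&(w[...,2]<.075)&(im.max(-1)<100)&(abs(g[...,0]+45)<25)&(abs(g[...,1]-((p-W)@D*1000)[1])<25)
for lo in range(5,75,10):
    k=m&(g[...,2]>lo)&(g[...,2]<=lo+10)
    if k.sum()>2: print("finger z",lo,k.sum(),np.percentile(g[k],[3,97],0).round(0)[:,:2].tolist())
a=cv2.resize(im[150:260,320:430],(400,400),interpolation=cv2.INTER_CUBIC);b=cv2.resize(im2[220:330,360:470],(400,400),interpolation=cv2.INTER_CUBIC)
save(np.hstack([a,b]),sys.argv[1])
E
python3 look.py c3.png
```

```text
3.0 dater-frame TCP mm [-44.2 -43.3  34.1] yaw y 23.08 F [-0.4  0.5  0.6]
side red 38 [-34.6   1.3  45.6]
top red 8 [-23.7  -0.5  45.2]
finger z 35 5 [[-23.0, -31.0], [-21.0, -20.0]]
finger z 45 16 [[-53.0, -40.0], [-20.0, -27.0]]
finger z 55 36 [[-56.0, -47.0], [-30.0, -31.0]]
finger z 65 33 [[-56.0, -40.0], [-31.0, -31.0]]
```

View pics/c3.png

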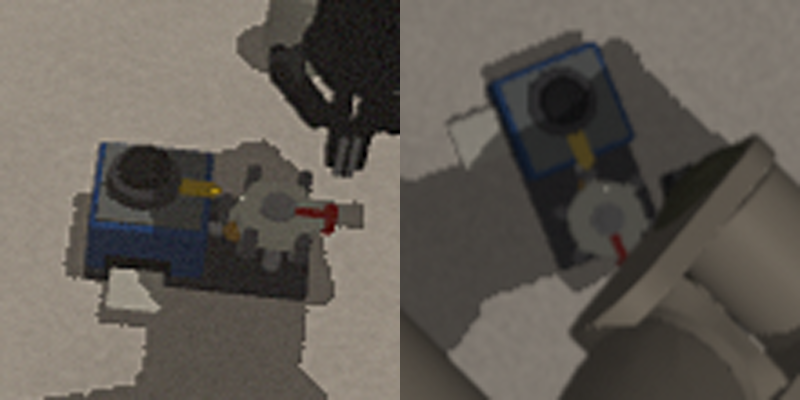

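The view shows the finger beside the wheel at (345,150) and the red lobe still at the dater's -x. The rendered tip ends about 30 mm short of the stated tip. At TCP z of about 23 mm the finger engages the lobes either way, so I'll use that height.

Emit:
{"op": "apply_moves", "data": {
  "motion": [
    {"tx": 0, "ty": 0, "tz": 0.6, "turn": 0, "jaw": -1},
    {"tx": 0, "ty": 0, "tz": 1.1, "turn": 0, "jaw": -1},
    {"tx": 0, "ty": 0, "tz": 1.1, "turn": 0, "jaw": -1}
  ]
}}

```text
time_s: 3.35
position: [0.4614, -0.2937, 0.0233]
tool_rot: [[-0.392, 0.92, -0.006], [0.92, 0.392, 0.003], [0.005, -0.004, -1.0]]
ft_force: [-0.3, 1.4, -1.0]
grip_width: 0.0001
```

Emit:
{"op": "apply_moves", "data": {
  "motion": [
    {"tx": 1, "ty": 0, "tz": 0, "turn": 0, "jaw": -1},
    {"tx": 2, "ty": 0, "tz": 0, "turn": 0, "jaw": -1},
    {"tx": 2.5, "ty": 0, "tz": 0, "turn": 0, "jaw": -1},
    {"tx": 3.0, "ty": 0, "tz": 0, "turn": 0, "jaw": -1},
    {"tx": 3.5, "ty": 0, "tz": 0, "turn": 0, "jaw": -1}
  ]
}}

```text
time_s: 3.77
position: [0.4477, -0.2616, 0.0238]
tool_rot: [[-0.392, 0.92, -0.006], [0.92, 0.392, 0.002], [0.004, -0.004, -1.0]]
ft_force: [0.0, -4.1, -1.6]
grip_width: -0.0003
```

```bash
python3 look.py c4.png
```

```text
3.77 dater-frame TCP mm [-44.4  -9.   23.8] yaw y 23.08 F [-1.6 -3.8 -1.6]
side red 37 [-34.7   7.   45.9]
finger z 5 13 [[-27.0, -6.0], [-21.0, 15.0]]
finger z 25 8 [[-39.0, -18.0], [-22.0, 13.0]]
finger z 35 46 [[-54.0, -25.0], [-21.0, 13.0]]
finger z 45 72 [[-56.0, -29.0], [-20.0, 12.0]]
finger z 55 36 [[-57.0, -11.0], [-31.0, 3.0]]
finger z 65 36 [[-55.0, -18.0], [-31.0, 3.0]]
```

Emit:
{"op": "apply_moves", "data": {
  "motion": [
    {"tx": 0.5, "ty": 0, "tz": 0, "turn": 0, "jaw": -1},
    {"tx": 1.0, "ty": 0, "tz": 0, "turn": 0, "jaw": -1},
    {"tx": 1.4, "ty": 0, "tz": 0, "turn": 0, "jaw": -1},
    {"tx": 1.8, "ty": 0, "tz": 0, "turn": 0, "jaw": -1},
    {"tx": 2.2, "ty": 0, "tz": 0, "turn": 0, "jaw": -1}
  ]
}}

```text
time_s: 4.28
position: [0.4385, -0.24, 0.0237]
tool_rot: [[-0.392, 0.92, -0.007], [0.92, 0.392, 0.004], [0.006, -0.005, -1.0]]
ft_force: [-0.6, 0.3, -0.6]
grip_width: 0.0003
```

Emit:
{"op": "apply_moves", "data": {
  "motion": [
    {"tx": 0.6, "ty": 0, "tz": 0, "turn": 0, "jaw": -1},
    {"tx": 1.2, "ty": 0, "tz": 0, "turn": 0, "jaw": -1},
    {"tx": 1.8, "ty": 0, "tz": 0, "turn": 0, "jaw": -1},
    {"tx": 2.4, "ty": 0, "tz": 0, "turn": 0, "jaw": -1}
  ]
}}

```text
time_s: 4.62
position: [0.4287, -0.2171, 0.0238]
tool_rot: [[-0.392, 0.92, -0.007], [0.92, 0.392, 0.004], [0.007, -0.005, -1.0]]
ft_force: [0.0, -0.5, -0.3]
grip_width: 0.0
```

```bash
python3 look.py c5.png
```

```text
4.62 dater-frame TCP mm [-44.5  39.4  23.8] yaw y 23.09 F [-0.2 -0.5 -0.3]
side red 39 [-17.3  32.5  44.7]
finger z 5 28 [[-30.0, 18.0], [-21.0, 43.0]]
finger z 35 13 [[-48.0, 21.0], [-21.0, 50.0]]
finger z 45 41 [[-55.0, 28.0], [-21.0, 51.0]]
finger z 55 39 [[-57.0, 41.0], [-31.0, 52.0]]
finger z 65 32 [[-56.0, 35.0], [-32.0, 51.0]]
```

View pics/c5.png

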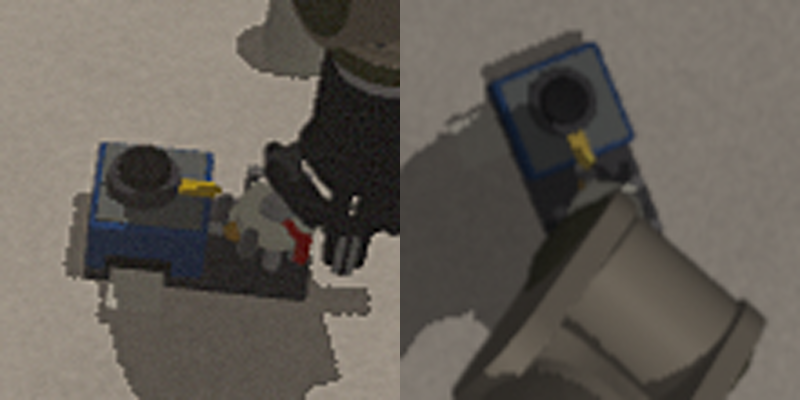

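The red lobe advanced exactly one click, to 60° from -x. I'll withdraw outward, go back and repeat.

Emit:
{"op": "apply_moves", "data": {
  "motion": [
    {"tx": 0, "ty": -2, "tz": 0, "turn": 0, "jaw": -1},
    {"tx": -2.5, "ty": -2, "tz": 0, "turn": 0, "jaw": -1},
    {"tx": -5.5, "ty": -2, "tz": 0, "turn": 0, "jaw": -1},
    {"tx": -8.3, "ty": -2, "tz": 0, "turn": 0, "jaw": -1},
    {"tx": -8.3, "ty": -2, "tz": 0, "turn": 0, "jaw": -1}
  ]
}}

```text
time_s: 5.13
position: [0.4446, -0.3059, 0.0237]
tool_rot: [[-0.391, 0.921, -0.004], [0.921, 0.391, 0.001], [0.002, -0.004, -1.0]]
ft_force: [-0.8, -0.6, 0.5]
grip_width: -0.0
```

Emit:
{"op": "apply_moves", "data": {
  "motion": [
    {"tx": 0, "ty": 1.0, "tz": 0, "turn": 0, "jaw": -1},
    {"tx": 0, "ty": 2.0, "tz": 0, "turn": 0, "jaw": -1},
    {"tx": 0, "ty": 2.0, "tz": 0, "turn": 0, "jaw": -1}
  ]
}}

```text
time_s: 5.38
position: [0.4644, -0.2966, 0.0235]
tool_rot: [[-0.392, 0.92, -0.004], [0.92, 0.392, 0.001], [0.002, -0.003, -1.0]]
ft_force: [0.3, 0.3, -0.0]
grip_width: 0.0001
```

```bash
python3 look.py c6.png | head -3
```

```text
5.38 dater-frame TCP mm [-42.6 -47.7  23.5] yaw y 23.08 F [ 0.4  0.2 -0. ]
side red 39 [-17.2  31.2  44.1]
top red 18 [-15.8  27.   45.8]
```

Emit:
{"op": "apply_moves", "data": {
  "motion": [
    {"tx": 1, "ty": -0.2, "tz": 0, "turn": 0, "jaw": -1},
    {"tx": 2.2, "ty": -0.2, "tz": 0, "turn": 0, "jaw": -1},
    {"tx": 2.9, "ty": -0.2, "tz": 0, "turn": 0, "jaw": -1},
    {"tx": 3.4, "ty": -0.2, "tz": 0, "turn": 0, "jaw": -1},
    {"tx": 3.9, "ty": -0.2, "tz": 0, "turn": 0, "jaw": -1}
  ]
}}

```text
time_s: 5.9
position: [0.4463, -0.2619, 0.0239]
tool_rot: [[-0.393, 0.92, -0.004], [0.92, 0.393, -0.001], [0.001, -0.004, -1.0]]
ft_force: [0.0, -4.0, -1.5]
grip_width: 0.0004
```

Emit:
{"op": "apply_moves", "data": {
  "motion": [
    {"tx": 0.5, "ty": 0, "tz": 0, "turn": 0, "jaw": -1},
    {"tx": 1.0, "ty": 0, "tz": 0, "turn": 0, "jaw": -1},
    {"tx": 1.4, "ty": 0, "tz": 0, "turn": 0, "jaw": -1},
    {"tx": 1.8, "ty": 0, "tz": 0, "turn": 0, "jaw": -1},
    {"tx": 2.2, "ty": 0, "tz": 0, "turn": 0, "jaw": -1}
  ]
}}

```text
time_s: 6.32
position: [0.4372, -0.2409, 0.0238]
tool_rot: [[-0.393, 0.92, -0.005], [0.92, 0.393, 0.001], [0.002, -0.004, -1.0]]
ft_force: [-0.1, 1.1, 0.2]
grip_width: -0.0002
```

Emit:
{"op": "apply_moves", "data": {
  "motion": [
    {"tx": 0.6, "ty": 0, "tz": 0, "turn": 0, "jaw": -1},
    {"tx": 1.2, "ty": 0, "tz": 0, "turn": 0, "jaw": -1},
    {"tx": 1.8, "ty": 0, "tz": 0, "turn": 0, "jaw": -1},
    {"tx": 2.4, "ty": 0, "tz": 0, "turn": 0, "jaw": -1}
  ]
}}

```text
time_s: 6.65
position: [0.4273, -0.218, 0.0238]
tool_rot: [[-0.393, 0.92, -0.005], [0.92, 0.393, 0.001], [0.003, -0.005, -1.0]]
ft_force: [0.0, -0.2, -0.5]
grip_width: 0.0
```

Emit:
{"op": "apply_moves", "data": {
  "motion": [
    {"tx": 0, "ty": -2, "tz": 0, "turn": 0, "jaw": -1},
    {"tx": -2.5, "ty": -2, "tz": 0, "turn": 0, "jaw": -1},
    {"tx": -5.5, "ty": -2, "tz": 0, "turn": 0, "jaw": -1},
    {"tx": -8.3, "ty": -2, "tz": 0, "turn": 0, "jaw": -1},
    {"tx": -8.3, "ty": -2, "tz": 0, "turn": 0, "jaw": -1}
  ]
}}

```text
time_s: 7.07
position: [0.4433, -0.3064, 0.0239]
tool_rot: [[-0.391, 0.92, -0.002], [0.92, 0.391, -0.003], [-0.002, -0.003, -1.0]]
ft_force: [-0.4, -0.1, -0.5]
grip_width: 0.0001
```

```bash
python3 look.py c7.png | head -3
```

```text
7.07 dater-frame TCP mm [-65.9 -48.5  23.9] yaw y 23.02 F [-0.4  0.1 -0.5]
side red 39 [14.5 32.1 44.8]
top red 18 [13.8 27.  46.7]
```

The red lobe is now at (+14, +32), so one click remains.

Emit:
{"op": "apply_moves", "data": {
  "motion": [
    {"tx": 0, "ty": 1.0, "tz": 0, "turn": 0, "jaw": -1},
    {"tx": 0, "ty": 2.0, "tz": 0, "turn": 0, "jaw": -1},
    {"tx": 0, "ty": 2.0, "tz": 0, "turn": 0, "jaw": -1}
  ]
}}

```text
time_s: 7.42
position: [0.4611, -0.2926, 0.0233]
tool_rot: [[-0.394, 0.919, -0.005], [0.919, 0.394, 0.002], [0.003, -0.004, -1.0]]
ft_force: [-0.2, 0.6, -0.6]
grip_width: 0.0001
```

```bash
python3 look.py c8.png | head -3
```

```text
7.42 dater-frame TCP mm [-44.1 -42.8  23.3] yaw y 23.2 F [ 0.1  0.6 -0.6]
side red 37 [14.9 31.  45. ]
top red 19 [13.9 25.2 48. ]
```

Emit:
{"op": "apply_moves", "data": {
  "motion": [
    {"tx": 1, "ty": 0, "tz": 0, "turn": 0, "jaw": -1},
    {"tx": 2, "ty": 0, "tz": 0, "turn": 0, "jaw": -1},
    {"tx": 2.5, "ty": 0, "tz": 0, "turn": 0, "jaw": -1},
    {"tx": 3.0, "ty": 0, "tz": 0, "turn": 0, "jaw": -1},
    {"tx": 3.5, "ty": 0, "tz": 0, "turn": 0, "jaw": -1}
  ]
}}

```text
time_s: 7.93
position: [0.4462, -0.2611, 0.0235]
tool_rot: [[-0.394, 0.919, -0.005], [0.919, 0.394, 0.0], [0.002, -0.005, -1.0]]
ft_force: [-0.3, -3.5, -1.8]
grip_width: -0.0
```

Emit:
{"op": "apply_moves", "data": {
  "motion": [
    {"tx": 0.5, "ty": 0, "tz": 0, "turn": 0, "jaw": -1},
    {"tx": 1.0, "ty": 0, "tz": 0, "turn": 0, "jaw": -1},
    {"tx": 1.4, "ty": 0, "tz": 0, "turn": 0, "jaw": -1},
    {"tx": 1.8, "ty": 0, "tz": 0, "turn": 0, "jaw": -1},
    {"tx": 2.2, "ty": 0, "tz": 0, "turn": 0, "jaw": -1}
  ]
}}

```text
time_s: 8.35
position: [0.437, -0.2401, 0.0235]
tool_rot: [[-0.394, 0.919, -0.006], [0.919, 0.394, 0.001], [0.004, -0.005, -1.0]]
ft_force: [-0.1, -0.4, -0.3]
grip_width: -0.0002
```

Emit:
{"op": "apply_moves", "data": {
  "motion": [
    {"tx": 0.6, "ty": 0, "tz": 0, "turn": 0, "jaw": -1},
    {"tx": 1.2, "ty": 0, "tz": 0, "turn": 0, "jaw": -1},
    {"tx": 1.8, "ty": 0, "tz": 0, "turn": 0, "jaw": -1},
    {"tx": 2.4, "ty": 0, "tz": 0, "turn": 0, "jaw": -1}
  ]
}}

```text
time_s: 8.68
position: [0.4272, -0.2173, 0.0235]
tool_rot: [[-0.394, 0.919, -0.007], [0.919, 0.394, 0.002], [0.004, -0.005, -1.0]]
ft_force: [0.5, 0.9, -0.1]
grip_width: 0.0003
```

Emit:
{"op": "apply_moves", "data": {
  "motion": [
    {"tx": 0, "ty": -2, "tz": 0, "turn": 0, "jaw": -1},
    {"tx": 0, "ty": -3, "tz": -3, "turn": 0, "jaw": -1},
    {"tx": 0, "ty": -3, "tz": -7, "turn": 0, "jaw": -1},
    {"tx": 0, "ty": -3, "tz": -11, "turn": 0, "jaw": -1},
    {"tx": 0, "ty": -3, "tz": -11, "turn": 0, "jaw": -1}
  ]
}}

```text
time_s: 9.1
position: [0.4023, -0.2309, 0.14]
tool_rot: [[-0.394, 0.919, 0.002], [0.919, 0.394, -0.007], [-0.007, -0.001, -1.0]]
ft_force: [1.1, -1.0, 0.8]
grip_width: 0.0001
```

```bash
python3 look.py c9.png | head -3
```

```text
9.1 dater-frame TCP mm [-74.2  37.  140. ] yaw y 23.21 F [ 0.6 -1.4  0.8]
side red 38 [31.2  2.8 44.7]
top red 18 [29.5 -0.5 47.2]
```

View pics/c9.png

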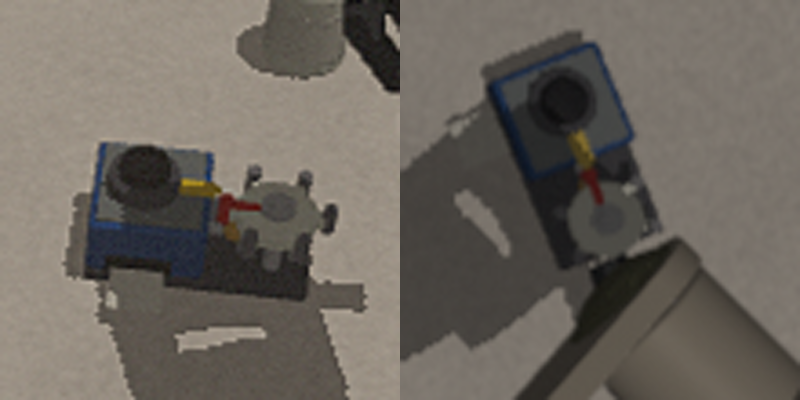

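The red lobe now sits at the pointer tip, seen at (225,205) in the side crop. Moving over the plunger.

Emit:
{"op": "apply_moves", "data": {
  "motion": [
    {"tx": -3.7, "ty": 16.6, "tz": 0, "turn": 0, "jaw": -1},
    {"tx": -3.7, "ty": 16.6, "tz": 0, "turn": 0, "jaw": -1},
    {"tx": -3.7, "ty": 16.6, "tz": 0, "turn": 0, "jaw": -1},
    {"tx": -3.7, "ty": 16.6, "tz": 0, "turn": 0, "jaw": -1},
    {"tx": -3.7, "ty": 16.6, "tz": 0, "turn": 0, "jaw": -1}
  ]
}}

```text
time_s: 9.62
position: [0.5719, -0.1957, 0.1314]
tool_rot: [[-0.397, 0.918, -0.005], [0.918, 0.397, 0.001], [0.003, -0.004, -1.0]]
ft_force: [-0.9, -0.1, -0.5]
grip_width: 0.0003
```

Emit:
{"op": "apply_moves", "data": {
  "motion": [
    {"tx": 0, "ty": 0, "tz": 0, "turn": 0, "jaw": -1},
    {"tx": 0, "ty": 0, "tz": 0, "turn": 0, "jaw": -1},
    {"tx": 0, "ty": 0, "tz": 0, "turn": 0, "jaw": -1}
  ]
}}

```text
time_s: 9.87
position: [0.5706, -0.1955, 0.1304]
tool_rot: [[-0.397, 0.918, -0.007], [0.918, 0.397, 0.002], [0.005, -0.006, -1.0]]
ft_force: [0.2, 1.1, -0.4]
grip_width: -0.0003
```

```bash
python3 look.py c10.png | head -3
```

```text
9.87 dater-frame TCP mm [ 94.6   3.8 130.4] yaw y 23.37 F [ 0.6  1.  -0.4]
side red 39 [31.   1.4 45.2]
top red 12 [32.8 -0.1 47.7]
```

Emit:
{"op": "apply_moves", "data": {
  "motion": [
    {"tx": -0.4, "ty": -0.25, "tz": 0, "turn": 0, "jaw": -1},
    {"tx": -0.4, "ty": -0.25, "tz": 1.2, "turn": 0, "jaw": -1},
    {"tx": -0.4, "ty": -0.25, "tz": 2.2, "turn": 0, "jaw": -1},
    {"tx": -0.4, "ty": -0.25, "tz": 2.9, "turn": 0, "jaw": -1},
    {"tx": -0.4, "ty": -0.25, "tz": 2.9, "turn": 0, "jaw": -1}
  ]
}}

```text
time_s: 10.38
position: [0.5689, -0.2005, 0.1006]
tool_rot: [[-0.396, 0.918, -0.008], [0.918, 0.396, 0.003], [0.006, -0.007, -1.0]]
ft_force: [-0.5, -0.4, -0.1]
grip_width: -0.0
```

Emit:
{"op": "apply_moves", "data": {
  "motion": [
    {"tx": 0, "ty": 0, "tz": 0.3, "turn": 0, "jaw": -1},
    {"tx": 0, "ty": 0, "tz": 0.5, "turn": 0, "jaw": -1},
    {"tx": 0, "ty": 0, "tz": 0.8, "turn": 0, "jaw": -1},
    {"tx": 0, "ty": 0, "tz": 0.9, "turn": 0, "jaw": -1},
    {"tx": 0, "ty": 0, "tz": 0.9, "turn": 0, "jaw": -1}
  ]
}}

```text
time_s: 10.8
position: [0.5688, -0.2004, 0.0915]
tool_rot: [[-0.396, 0.918, -0.009], [0.918, 0.396, 0.003], [0.006, -0.007, -1.0]]
ft_force: [1.2, -0.3, 0.6]
grip_width: 0.0002
```

Emit:
{"op": "apply_moves", "data": {
  "motion": [
    {"tx": 0, "ty": 0, "tz": 0.2, "turn": 0, "jaw": -1},
    {"tx": 0, "ty": 0, "tz": 0.4, "turn": 0, "jaw": -1},
    {"tx": 0, "ty": 0, "tz": 0.4, "turn": 0, "jaw": -1}
  ]
}}

```text
time_s: 11.05
position: [0.5686, -0.2003, 0.0871]
tool_rot: [[-0.396, 0.918, -0.009], [0.918, 0.396, 0.003], [0.007, -0.007, -1.0]]
ft_force: [1.2, 0.2, -0.6]
grip_width: 0.0002
```

```bash
python3 look.py c11.png | head -3
```

```text
11.05 dater-frame TCP mm [90.9  0.2 87.1] yaw y 23.31 F [ 1.1 -0.3 -0.6]
side red 40 [30.9  1.5 44.3]
top red 1 [33.9 -4.3 47.8]
```

View pics/c11.png

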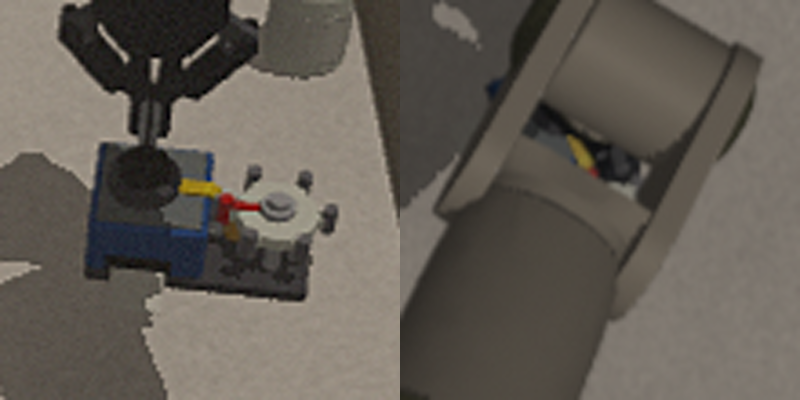

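The rendered fingertip at (150,140) is still above the plunger and there's no contact force, so the real tip is shorter than stated. I'll keep lowering and watch the force.

Emit:
{"op": "apply_moves", "data": {
  "motion": [
    {"tx": 0, "ty": 0.1, "tz": 0.5, "turn": 0, "jaw": -1},
    {"tx": 0, "ty": 0.1, "tz": 1.0, "turn": 0, "jaw": -1},
    {"tx": 0, "ty": 0.1, "tz": 1.4, "turn": 0, "jaw": -1},
    {"tx": 0, "ty": 0.1, "tz": 1.6, "turn": 0, "jaw": -1}
  ]
}}

```text
time_s: 11.48
position: [0.5692, -0.1997, 0.0704]
tool_rot: [[-0.396, 0.918, -0.01], [0.918, 0.396, 0.004], [0.007, -0.008, -1.0]]
ft_force: [-0.1, -0.7, 0.1]
grip_width: 0.0
```

Emit:
{"op": "apply_moves", "data": {
  "motion": [
    {"tx": 0, "ty": 0, "tz": 0.2, "turn": 0, "jaw": -1},
    {"tx": 0, "ty": 0, "tz": 0.4, "turn": 0, "jaw": -1},
    {"tx": 0, "ty": 0, "tz": 0.6, "turn": 0, "jaw": -1},
    {"tx": 0, "ty": 0, "tz": 0.6, "turn": 0, "jaw": -1}
  ]
}}

```text
time_s: 11.82
position: [0.5691, -0.1997, 0.0643]
tool_rot: [[-0.396, 0.918, -0.01], [0.918, 0.396, 0.004], [0.007, -0.008, -1.0]]
ft_force: [-0.8, 0.8, 2.3]
grip_width: -0.0002
```

Emit:
{"op": "apply_moves", "data": {
  "motion": [
    {"tx": 0, "ty": 0, "tz": 0.2, "turn": 0, "jaw": -1},
    {"tx": 0, "ty": 0, "tz": 0.4, "turn": 0, "jaw": -1},
    {"tx": 0, "ty": 0, "tz": 0.6, "turn": 0, "jaw": -1},
    {"tx": 0, "ty": 0, "tz": 0.6, "turn": 0, "jaw": -1}
  ]
}}

```text
time_s: 12.15
position: [0.5692, -0.1998, 0.0583]
tool_rot: [[-0.396, 0.918, -0.009], [0.918, 0.396, 0.004], [0.007, -0.007, -1.0]]
ft_force: [-0.5, 1.7, 6.4]
grip_width: -0.0002
```

Emit:
{"op": "apply_moves", "data": {
  "motion": [
    {"tx": 0, "ty": 0, "tz": 0.1, "turn": 0, "jaw": -1},
    {"tx": 0, "ty": 0, "tz": 0.2, "turn": 0, "jaw": -1},
    {"tx": 0, "ty": 0, "tz": 0.2, "turn": 0, "jaw": -1}
  ]
}}

```text
time_s: 12.4
position: [0.5693, -0.1998, 0.0573]
tool_rot: [[-0.396, 0.918, -0.009], [0.918, 0.396, 0.003], [0.006, -0.007, -1.0]]
ft_force: [-3.9, 1.3, 10.4]
grip_width: -0.0003
```

Emit:
{"op": "apply_moves", "data": {
  "motion": [
    {"tx": 0, "ty": 0, "tz": 0.2, "turn": 0, "jaw": -1},
    {"tx": 0, "ty": 0, "tz": 0.2, "turn": 0, "jaw": -1}
  ]
}}

```text
time_s: 12.57
position: [0.5694, -0.1998, 0.0572]
tool_rot: [[-0.396, 0.918, -0.008], [0.918, 0.396, 0.002], [0.005, -0.006, -1.0]]
ft_force: [-5.6, 2.7, 17.3]
grip_width: -0.0001
```

Emit:
{"op": "apply_moves", "data": {
  "motion": [
    {"tx": 0, "ty": 0, "tz": -0.6, "turn": 0, "jaw": -1},
    {"tx": 0, "ty": 0, "tz": -2, "turn": 0, "jaw": -1},
    {"tx": 0, "ty": 0, "tz": -5, "turn": 0, "jaw": -1},
    {"tx": 0, "ty": 0, "tz": -9, "turn": 0, "jaw": -1},
    {"tx": 0, "ty": 0, "tz": -12, "turn": 0, "jaw": -1}
  ]
}}

```text
time_s: 12.98
position: [0.5705, -0.2001, 0.1794]
tool_rot: [[-0.396, 0.918, -0.007], [0.918, 0.396, 0.002], [0.004, -0.006, -1.0]]
ft_force: [0.2, -0.6, 0.9]
grip_width: 0.0
```

Emit:
{"op": "apply_moves", "data": {
  "motion": [
    {"tx": 0, "ty": -15, "tz": -2, "turn": 0, "jaw": -1},
    {"tx": 0, "ty": -15, "tz": -2, "turn": 0, "jaw": -1},
    {"tx": 0, "ty": -15, "tz": -2, "turn": 0, "jaw": -1},
    {"tx": 0, "ty": -15, "tz": -2, "turn": 0, "jaw": -1},
    {"tx": 0, "ty": -15, "tz": -2, "turn": 0, "jaw": -1}
  ]
}}

```text
time_s: 13.4
position: [0.4297, -0.2612, 0.2011]
tool_rot: [[-0.393, 0.92, -0.007], [0.92, 0.393, 0.0], [0.003, -0.006, -1.0]]
ft_force: [1.6, -0.5, 0.2]
grip_width: -0.0001
```

Emit:
{"op": "apply_moves", "data": {
  "motion": [
    {"tx": 0, "ty": 0, "tz": 0, "turn": 0, "jaw": -1},
    {"tx": 0, "ty": 0, "tz": 0, "turn": 0, "jaw": -1},
    {"tx": 0, "ty": 0, "tz": 0, "turn": 0, "jaw": -1}
  ]
}}

```text
time_s: 13.65
position: [0.4303, -0.2609, 0.2008]
tool_rot: [[-0.393, 0.919, -0.007], [0.919, 0.393, 0.001], [0.004, -0.006, -1.0]]
ft_force: [1.1, -0.1, -1.0]
grip_width: 0.0001
```

```bash
cp look.py look2.py && cat >> look2.py <<'E'
for n,q in(("side",w),("top",w2)):
    G=(q-W)@D*1000;m=(np.hypot(G[...,0]-92,G[...,1])<10)&(G[...,2]<100)&(G[...,2]>50);print(n,"plunger z",m.sum(),np.median(G[m][:,2]) if m.sum() else None)
o=np.load("top1.npz")["im"];save(np.hstack([cv2.resize(o,(400,300)),cv2.resize(im2,(400,300))]),"cmp.png")
E
python3 look2.py c12.png
```

```text
13.65 dater-frame TCP mm [-60.1  -1.5 200.8] yaw y 23.16 F [ 1.  -0.5 -1. ]
side red 37 [31.4  2.  44.7]
top red 17 [30.2 -0.2 49. ]
finger z 5 7 [[-27.0, 11.0], [-22.0, 23.0]]
finger z 25 4 [[-40.0, 1.0], [-33.0, 3.0]]
finger z 35 31 [[-39.0, -19.0], [-21.0, 7.0]]
finger z 45 21 [[-40.0, -26.0], [-20.0, 4.0]]
side plunger z 39 78.06573567962242
top plunger z 44 77.27521420161379
```

View pics/c12.png

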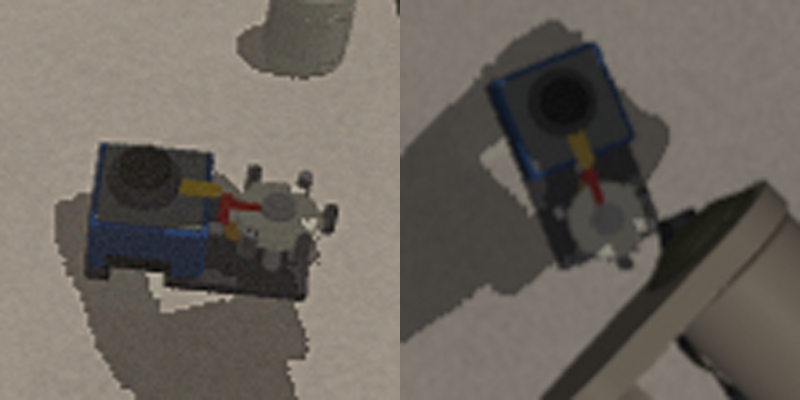

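View pics/cmp.png

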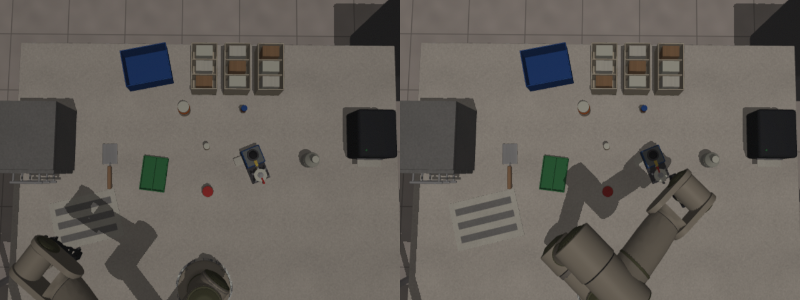

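The red lobe is at the pointer at (225,207), and the plunger is back up at 78 mm. The before and after views show every other object where it was. Handing in.

```bash
python3 -c "
from rig import close_job;print(close_job())"
```

```text
the job is handed in; nothing more can be done
None
```

The dater is set. I flicked the wheel three single clicks clockwise with the closed fingertip, until the red lobe rested at the yellow pointer. I then pressed the plunger fully down and let it come back up. The job was handed in at about 14 s.

**Wheel:** the last images put the red lobe about 31 mm out along the dater's +x and within 2 mm sideways. Each flick moved it exactly one click, and the flick forces I read were about 4 N.

**Plunger:** it gave about 8 mm of travel from first contact and hit a hard stop. The final push reached about 17 N vertically. It then read 77–78 mm above the table, which is fully up.

**Rest of the bench:** the before and after top views show every other object where it stood, and the robot was clear of everything at hand-in.

**Disagreement:** the fingertips were not where the notes say. Both the images and the plunger contact put them about 14 mm behind the TCP, not 17 mm ahead, so I set the working heights from images and contact force.

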